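# Take the gum pot off its warmer and shut the warmer

## Task

Lift the empty steel gum pot by its handle off the warmer, keep it upright, and set it down without dropping it so that it stands wholly on the round cork rest. Then press the warmer's hinged cover down until its catch holds it shut. Leave the glazed pot, the brass weight, the water glass and the flask where they stand.

Things in the scene. Friction and masses are not known exactly. Their poses are not given: they have to be found in the camera images.
- gum_pot: bare steel pot, 76 mm across and 60 mm high, open and empty (about 0.25 to 0.5 kg), with a rigid stirrup handle over its mouth in the pot's own xz plane. Origin: centre of its underside; z up. Starts on the warmer's heating plate between four 6 mm studs
- pot_grip (a point): middle of the pot's handle, 90 mm above the pot's underside: a round wooden grip 14 mm thick and 46 mm long along the pot's x, with steel wire (6 mm) running from x = +-26 mm, z 90 down to x = +-38 mm, z 72 and on to the rim. Axes as the pot's
- warmer: grey electric warmer fixed to the table. Origin on the table under the centre of its heating plate; x points to its back, where the cover is hinged, -x to its front, which faces the robot's left. The base spans x -122 to +114 mm and y +-90 mm and is 32 mm high; the plate (100 mm across) lies 35 mm above the table, its studs reach 41 mm
- cover_hinge (a point): middle of the cover's hinge axis, 105 mm behind the plate's centre, 47 mm above the table; the axis runs along the warmer's y. Axes as the warmer's
- cover (a joint): angle of the aluminium cover: 0 = shut and level, 1.15 = open stop; at the start 1.0 to 1.12, leaning over the pot. A weak spring lifts it (1 to 3 N at the front edge); in the last 3 degrees a sprung catch at the front must be pressed past (10 to 15 N at the front edge), after which it stays below 0.03 by itself; if not pushed past the catch it springs open again
- cover_edge (a point): point on the middle of the cover's outer face, 8 mm from its front edge: 212 mm from the hinge axis along the cover and 7 mm off it. The cover is a plate 220 mm long from hinge axis to front edge, 168 mm wide, 5 mm thick; its front lip reaches 12 mm below the outer face. Axes are the cover's: -x runs from hinge to front edge, z out of the outer face
- cork_rest: round cork mat 124 mm across and 10 mm thick, fixed to the table, to the left or to the right of the warmer. Origin: centre of its underside
- glazed_pot: cream glazed pot without handle, 64 mm across, 56 mm high, on the other side of the warmer; to be left alone. Origin: centre of its underside
- brass_weight: brass weight with a knob, 35 mm across, 54 mm high, close to the far side of the cork rest; to be left alone. Origin: centre of its underside
- water_glass: clear drinking glass, 81 mm across, 93 mm high, nearer the robot than the warmer, to the left; to be left alone. Origin: centre of its underside
- flask: drinking flask, 72 mm across, 250 mm high, left of the warmer and farther from the robot; to be left alone. Origin: centre of its underside
- mould_press: green screw press fixed to the table at the right, near the robot: base plate about 150 by 220 mm, its cross-beam 265 mm and the screw and cross handle about 340 mm high; not to be used. Origin: centre of its underside, on the table
Things that resemble listed ones, but are neither listed nor needed, are in the scene too. What is shaped like the gum_pot but pink is not meant.

How it is judged (in metres and radians):
On the way, in this order (a step that is already met when the one before it is completed fails the run):
1. the pot is lifted off the warmer (z of gum_pot in the frame of warmer above 0.05 m and contact force between gum_pot and warmer below 0.1 N), for 0.1 s.
2. the pot stands upright, wholly on the cork rest, and is let go (horizontal distance between gum_pot and cork_rest below 0.027 m and z of gum_pot in the frame of cork_rest below 0.014 m and angle between gum_pot's own z axis and vertical below 0.1 rad and contact force between gum_pot and the fingers below 0.1 N), for 0.2 s.
At the end, for the whole second after the job is handed in: The gum pot stands at rest and upright (within 0.1 rad) on the cork rest, its centre within 27 mm of the rest's centre so that nothing overhangs, and the cover stays shut by its catch (joint below 0.035 rad) (horizontal distance between gum_pot and cork_rest below 0.027 m and z of gum_pot in the frame of cork_rest between 0.006 and 0.014 m and angle between gum_pot's own z axis and vertical below 0.1 rad and linear speed of gum_pot below 0.02 m/s and value of joint cover below 0.035 rad); the robot touches nothing.
It fails at once if the pot is tipped by more than 0.6 rad (angle between gum_pot's own z axis and vertical above 0.6 rad).
It fails at once if the pot is dropped (falls faster than 0.45 m/s out of the fingers, from about 1 cm) (linear speed of gum_pot above 0.45 m/s and contact force between gum_pot and the fingers below 0.1 N).
It fails at once if the glazed pot, brass weight, water glass or flask is pushed more than 20 mm or overturned (distance of any of glazed_pot, brass_weight, water_glass, flask from where it was at the start of the episode above 0.02 m or angle between any of glazed_pot, brass_weight, water_glass, flask's own z axis and vertical above 0.5 rad).
It also fails if it takes over 72 s, if anything falls off the work surface, if the arm or the gripper's body presses on something with over 40 N, if the wrist force passes 120 N, or if a joint passes its speed limit or range.

## Robot

A 6-joint arm with a two-finger parallel gripper is mounted at the origin on a cart in front of the work surface, level with it; the furniture and walls round the work are solid. World frame = base frame: x ahead of the robot, y to its left, z up, the work surface at z = 0. Lengths are in mm, angles in rad, forces in N, time in s.
With the tool pointing down it reaches from about 300 to 775 mm from the base axis. Payload 14.6 kg.
Tool frame: the origin (TCP) lies on the centre line of the jaws, within the pads' length; the fingertips stand 8 mm ahead of it and the grasp point (between the pads) lies 11 mm behind it; z points along the fingers, y is the line along which they close (so a half turn about z gives the same grasp; the last joint's range is limited). The gripper opens to 94 mm and grips with 3 to 60 N. Pads are 16 mm wide; open, the fingers measure 119 mm over their backs; the gripper's body (75 mm by 177 mm) begins 78 mm behind the grasp point.
Start: joints at [-1.348, 0.3, 1.521, -0, 1.321, -0.067], TCP at [157.161, -527.057, 213.446] pointing down, gripper open.
Joint ranges: [-3.03, 3.03], [-0.79, 2.21], [0.23, 2.52], [-1.04, 4.18], [0, 3.07], [-2.55, 2.55]. Speed limits (rad/s): [2.22, 2.22, 2.57, 3.14, 3.14, 3.14].

## Interface

Orientations are given as [roll, pitch, yaw] about the fixed x, y, z axes, in that order (R = Rz(yaw) Ry(pitch) Rx(roll)).
In Python, from cell import manip gives the robot as it stands.
- The arm moves only by the tool jog_arm, never from a script. Its argument "rows" is one flat list of numbers, 7 for each row, row after row: the shift along the world's x, y, z in cm, then the turn, a rotation vector about the world's x, y, z in rad, then the closure, from 0 (fully open) to 1 (shut). In form: [dx, dy, dz, rx, ry, rz, fingers, dx, dy, dz, rx, ry, rz, fingers, ...]. A call has 1 to 20 rows; each row shifts and turns the commanded pose from where the row before left it; what a row does not reach is not made up. A row lasts 1/12 s, in which the tool goes at most 41.7 mm and 7.16 degrees, less where a joint would pass 70% of its speed; a pose out of reach is approached as far as the arm can. A call with a gripper value outside its range is refused whole. The fingers move at their own pace and stop on an object; "newtons" is the grip in N (left out, the last holds). Time passes only in rows, so rows that do not move let the fingers close. It gives the time, the measured TCP pose, the force, the opening and the grip force at its end, in the units of the state.
- manip.read_state(): the state, without advancing time (a new reading comes with each control period).
- manip.camera(name): name is "side" or "top"; returns (picture, depth): 420x560x3 uint8, blue, green, red; 420x560 float32, mm along the optical axis (not along the pixel's ray), 0 where there is no reading.
- manip.camera_model(name): a dict with "K" (3x3 intrinsics, pixels), "k1" (the pictures are not rectified: a ray, as slopes to the right and down, at radius r is drawn at 1 + k1 r^2 times it, then the intrinsics apply), "R" (3x3) and "t" (3): a world point X has camera coordinates R X + t. Camera axes: x right, y down, z forward; pixel columns grow to the right and rows downward; lengths in mm; the calibration is good to about 2 mm. A picture is of the moment at which its call begins. camera_model takes no time and is no camera call.
- manip.sign_off(): hands the job in; it is judged then, once.
The state is a dict: "clock": time; "joints": joint angles; "qd": joint speeds; "effort": joint torques, N m; "eef_pos": TCP position; "eef_rot": TCP orientation; "wrist_force": force on the tool from outside, world axes, zero at the start; "moment": the same for the moment, N m; "finger_gap": finger opening in mm; "finger_force": force on a finger pad.
Only numpy, scipy, OpenCV 4.12 (cv2) and the standard library are available. Lean on these libraries where they do the work, as an engineer would, in place of code of your own. Each camera call takes 0.05 s, during which the arm holds its last target. There are 200 camera calls.

## Working session

There is one attempt and no reset: what is moved stays moved. The work goes in short steps, Python scripts to look and compute and a tool call to move; the robot and the scene stay as the last step left them, time stands still between calls to the robot, and variables do not carry over. Pictures are saved under pics/ and viewed, at most 11 in all, crops included, and the job is handed in when it is done.

Besides the shell and the picture viewer there is one more tool, called after "Call:" by a JSON object that holds its "api" and its "payload", one argument or row to a line. jog_arm: Moves the arm, as the interface text tells. Its arguments: {"type":"object","properties":{"rows":{"type":"array"},"newtons":{"type":"number"}},"required":["rows"]}

```bash
mkdir -p pics; ls
cat > h.py <<'E'
import numpy as np, cv2
from cell import manip
def grab(n,tag):
    p,d=manip.camera(n); cv2.imwrite(f'pics/{tag}.png',p); np.savez(f'pics/{tag}.npz',p=p,d=d); return p,d
def load(tag):
    z=np.load(f'pics/{tag}.npz'); return z['p'],z['d']
def rays(n,uv):
    m=manip.camera_model(n); K=np.array(m['K']);R=np.array(m['R']);t=np.array(m['t'])
    D=np.array([m['k1'],0,0,0,0.])
    s=cv2.undistortPointsIter(np.float64(uv).reshape(-1,1,2),K,D,None,None,(3,100,1e-12)).reshape(-1,2)
    return s,R,t
def plane(n,uv,z):
    s,R,t=rays(n,uv); c=-R.T@t; d=np.c_[s,np.ones(len(s))]@R
    return c+d*((z-c[2])/d[:,2])[:,None]
def cloud(n,uv,d):
    uv=np.asarray(uv); s,R,t=rays(n,uv); z=d[uv[:,1].astype(int),uv[:,0].astype(int)]
    return (np.c_[s,np.ones(len(s))]*z[:,None]-t)@R
def full(n,d):
    h,w=d.shape; g=np.stack(np.meshgrid(np.arange(w),np.arange(h)),-1).reshape(-1,2)
    P=cloud(n,g,d).reshape(h,w,3); P[d==0]=np.nan; return P
def proj(n,X):
    m=manip.camera_model(n)
    return cv2.projectPoints(np.float64(X).reshape(-1,1,3),cv2.Rodrigues(np.array(m['R']))[0],np.array(m['t'],float),np.array(m['K']),np.array([m['k1'],0,0,0,0.]))[0].reshape(-1,2)
E
python3 - <<'E'
from h import *
for n in('side','top'):
    grab(n,n+'0'); m=manip.camera_model(n); print(m, -np.array(m['R']).T@np.array(m['t']))
print(manip.read_state())
E
```

```text
pics
{'K': array([[534.8813548 ,   0.        , 280.60879384],
       [  0.        , 534.8813548 , 218.61326762],
       [  0.        ,   0.        ,   1.        ]]), 'k1': 0.04053842868480178, 'R': array([[-0.99609418, -0.08647645, -0.01783834],
       [-0.03014873,  0.52298434, -0.85180892],
       [ 0.08299059, -0.8479441 , -0.52354882]]), 't': array([ 496.81339155,   40.96860304, 1389.32117927])} [ 380.8075007  1199.60342215  771.13720479]
{'K': array([[494.59631135,   0.        , 280.67968491],
       [  0.        , 494.59631135, 211.15841462],
       [  0.        ,   0.        ,   1.        ]]), 'k1': -0.03954048021730121, 'R': array([[-0.02881832, -0.99950834, -0.01235221],
       [-0.9983998 ,  0.02938346, -0.04831611],
       [ 0.04865531,  0.01094005, -0.99875571]]), 't': array([ 108.58255242,  483.92159946, 1255.02899985])} [ 425.21257059   80.57979574 1278.18983016]
{'clock': 0.1, 'joints': array([-1.34762524e+00,  3.00418772e-01,  1.52150843e+00,  3.04124373e-05,
        1.32069175e+00, -6.66140400e-02]), 'qd': array([ 5.63352418e-04, -8.85457527e-04, -2.72001166e-03,  5.06344329e-05,
        2.70770059e-04,  1.67345603e-03]), 'effort': array([ 7.21216711e-04, -5.32640469e+01, -3.53282046e+01,  7.09713064e-02,
        2.35217315e-02, -7.14627504e-05]), 'eef_pos': array([ 157.1087125 , -526.8529064 ,  212.94576145]), 'eef_rot': array([-3.14057059e+00, -9.77083863e-05,  2.89777535e-01]), 'wrist_force': array([-0.47223045, -0.13528025, -0.13942099]), 'moment': array([ 0.03642869, -0.00562966, -0.00141539]), 'finger_force': 0.0, 'finger_gap': 93.75079376820568}
```

View pics/side0.png

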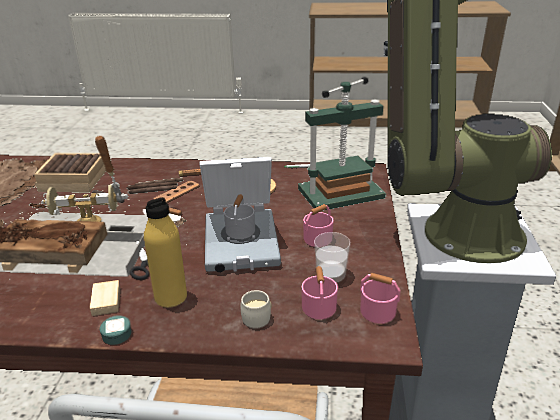

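View pics/top0.png

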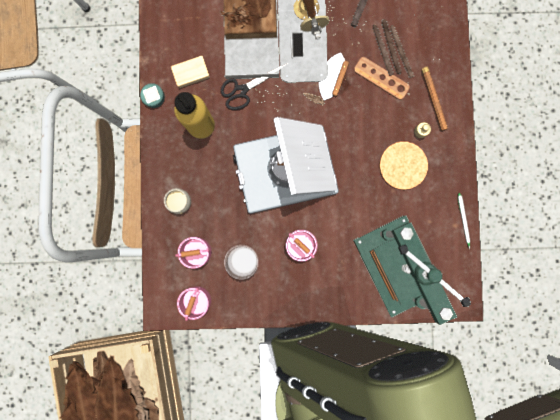

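Side view: steel pot at about (238,222) on the warmer, with its grip at about (238,200) and the cover behind it. Top view: cork at (404,165), brass weight (424,130), glass (241,262), flask (195,115), glazed pot (177,201). The cover hides part of the pot. Next I'll zoom in.

Run:
```python
from h import *
a,da=load('side0'); b,db=load('top0')
c1=cv2.resize(a[150:280,190:290],None,fx=4,fy=4,interpolation=cv2.INTER_CUBIC)
c2=cv2.resize(b[110:220,225:345],None,fx=3.3,fy=3.3,interpolation=cv2.INTER_CUBIC)
o=np.zeros((520,800,3),np.uint8); o[:c1.shape[0],:c1.shape[1]]=c1; o[:c2.shape[0],402:402+min(398,c2.shape[1])]=c2[:,:398]
cv2.imwrite('pics/crop0.png',o)
hs=cv2.cvtColor(b,cv2.COLOR_BGR2HSV)
m=cv2.inRange(hs,(10,70,150),(30,255,255)); m[:, :370]=0;m[:, 440:]=0;m[:135]=0;m[200:]=0
c=max(cv2.findContours(m,0,1)[0],key=cv2.contourArea); e=cv2.fitEllipse(c); print('cork',e)
print(plane('top',[e[0]],10), np.ptp(plane('top',c.reshape(-1,2),10),axis=0))
P=full('top',db); print('cork depth z',np.nanmedian(P[m>0][:,2]))
S=full('side',da)
hs=cv2.cvtColor(a,cv2.COLOR_BGR2HSV)
m=cv2.inRange(hs,(3,90,50),(20,255,255)); w=np.zeros_like(m); w[190:218,226:250]=m[190:218,226:250]
ys,xs=np.nonzero(w); print('grip px',len(xs),xs.min(),xs.max(),ys.min(),ys.max()); print(np.nanmedian(S[w>0],axis=0)); 
for y,x in zip(ys[::4],xs[::4]): print(x,y,S[y,x].round(0))
```

```text
cork ((403.5766296386719, 164.83375549316406), (47.41090393066406, 48.27191925048828), 145.7130584716797)
[[ 597.19914873 -225.72412581   10.        ]] [124.97642871 124.61122581   0.        ]
cork depth z 9.762985800090302
grip px 61 234 242 194 206
[592.52088764  80.76723444 130.63224451]
240 194 [593.  54. 132.]
241 195 [590.  57. 131.]
241 196 [589.  60. 130.]
239 197 [593.  68. 131.]
237 198 [597.  75. 132.]
241 198 [588.  70. 130.]
238 199 [593.  80. 132.]
236 200 [599.  80. 129.]
240 200 [590.  73. 125.]
237 201 [594.  90. 132.]
235 202 [598.  97. 133.]
239 202 [590.  87. 128.]
236 203 [595. 100. 132.]
234 204 [601.  97. 128.]
239 204 [589.  93. 126.]
238 206 [591. 101. 125.]
```

View pics/crop0.png

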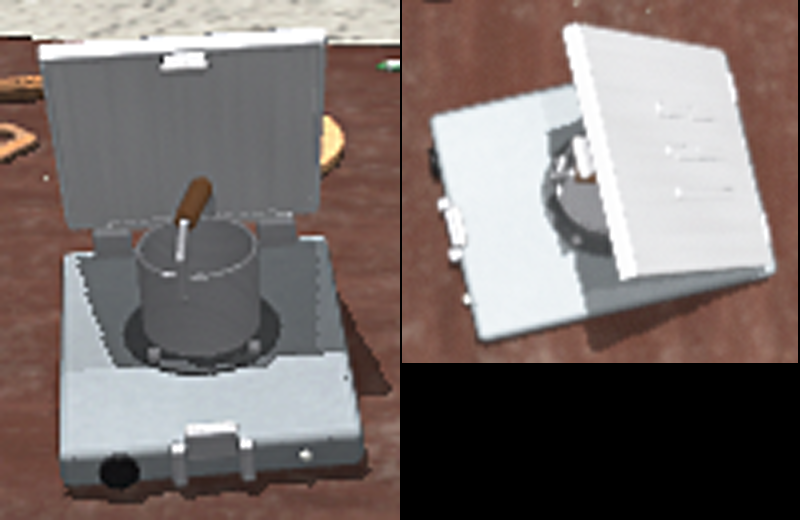

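The crop shows the grip leaning from about (236,205) to (241,194) in the side image, roughly along the warmer's x. The cover overhangs the pot, so the tool has to come in tilted from the +y side. Next I'll measure the pot, warmer, cover angle and flask.

Run:
```python
from h import *
from scipy.optimize import least_squares
a,da=load('side0'); b,db=load('top0'); S=full('side',da); T=full('top',db)
# pot wall
m=np.zeros(da.shape,bool); m[212:245,215:262]=1
W=S[m]; W=W[(W[:,2]>50)&(W[:,2]<88)&(np.hypot(W[:,0]-593,W[:,1]-76)<50)&(W[:,1]>76)]
f=least_squares(lambda p:np.hypot(W[:,0]-p[0],W[:,1]-p[1])-38,[593,76],loss='soft_l1',f_scale=2); print('pot',len(W),f.x,np.abs(f.fun).mean())
# grip axis
hs=cv2.cvtColor(a,cv2.COLOR_BGR2HSV); w=cv2.inRange(hs,(3,90,50),(20,255,255)); w[:190]=0;w[218:]=0;w[:,:226]=0;w[:,250:]=0
ys,xs=np.nonzero(w); q=plane('side',np.c_[xs,ys],128)
c=q[:,:2].mean(0);u=np.linalg.svd(q[:,:2]-c)[2][0]; t=(q[:,:2]-c)@u; print('grip plane128',c,u,t.min(),t.max())
# cover (top view: points z>60 within region)
g=np.zeros(da.shape,bool); g[115:200,270:340]=1
C=T[g]; C=C[(C[:,2]>70)]
for _ in range(4):
    c=C.mean(0); n=np.linalg.svd(C-c,full_matrices=False)[2][2]; C=C[np.abs((C-c)@n)<4]
n*=np.sign(n[2]); print('cover n',n,'angle',np.arccos(n[2]),'backdir',n[:2]/np.hypot(*n[:2]), 'c',c, C.min(0),C.max(0))
hi=C[C[:,2]>C[:,2].max()-12]; print('top edge',hi.min(0),hi.max(0))
# warmer base top
V=np.r_[T[100:225,225:345].reshape(-1,3)]; V=V[(V[:,2]>26)&(V[:,2]<38)]
r=cv2.minAreaRect(V[:,:2].astype(np.float32)); print('warmer rect',r, cv2.boxPoints(r))
# tall things
for nm,(u0,u1,v0,v1) in dict(flask=(170,220,90,142),glass=(220,262,240,285),pink=(280,322,228,265),glazed=(160,195,185,220),brass=(412,436,118,142),press=(350,475,210,330)).items():
    R=T[v0:v1,u0:u1].reshape(-1,3); R=R[R[:,2]>15]; print(nm,np.nanpercentile(R,2,axis=0).round(),np.nanpercentile(R,98,axis=0).round())
R=S[205:305,148:188].reshape(-1,3); R=R[(R[:,2]>15)]; print('flask side',np.nanpercentile(R,2,axis=0).round(),np.nanpercentile(R,98,axis=0).round())
```

```text
pot 374 [594.99703762  73.37600066] 1.4204900768311557
grip plane128 [593.54549479  77.01934063] [0.0340067 0.9994216] -29.737274603515853 29.43745432815915
cover n [ 0.16547111 -0.84227831  0.51301712] angle 1.032100303687363 backdir [ 0.19277176 -0.98124362] c [605.57257047  37.4114316  169.02216618] [513.31615325 -35.90378375  70.0231415 ] [694.07907971  98.40496519 242.39952583]
top edge [513.31615325  58.24865586 230.42555086] [677.12905694  98.40496519 242.39952583]
warmer rect ((592.7742919921875, 83.36872863769531), (180.2790985107422, 242.41551208496094), 11.146231651306152) [[480.90396  184.86491 ]
 [527.7661   -52.97789 ]
 [704.64465  -18.127457]
 [657.7825   219.71535 ]]
flask [683. 260.  24.] [738. 319. 250.]
glass [327. 158.  52.] [399. 231.  95.]
pink [363.  12.  19.] [434.  83. 100.]
glazed [491. 327.  25.] [546. 384.  58.]
brass [ 669. -289.   18.] [ 700. -259.   55.]
press [ 235. -250.   17.] [ 443. -109.  333.]
flask side [684. 292.  20.] [745. 333. 236.]
```

Call:
{"api": "jog_arm", "payload": {
  "rows": [0,0,3.5,0,0,0,0,0,0,3.5,0,0,0,0,0,0,3.5,0,0,0,0,0,0,3.5,0,0,0,0,0,0,3.5,0,0,0,0,0,0,3.5,0,0,0,0,1.5,2.5,0.5,0,0,0.05,0,2,3.4,0,0,0,0.06,0,2,3.4,0,0,0,0.06,0,2,3.4,0,0,0,0.06,0,2,3.4,0,0,0,0.06,0,2,3.4,0,0,0,0.06,0,2,3.4,0,0,0,0.06,0,2,3.4,0,0,0,0.06,0,2,3.4,0,0,0,0.06,0,2,3.4,0,0,0,0.06,0,2,3.4,0,0,0,0.06,0,2,3.4,0,0,0,0.06,0,2,3.4,0,0,0,0.06,0,0,0,0,0,0,0,0]
}}

```text
clock: 1.77
eef_pos: [414.0, -89.3, 427.9]
eef_rot: [-3.14, -0.001, 1.069]
wrist_force: [0.5, -0.9, -1.1]
finger_gap: 94.1
finger_force: 0.0
```

Call:
{"api": "jog_arm", "payload": {
  "rows": [1.8,3.2,0,0,0,0.047,0,1.8,3.2,0,0,0,0.047,0,1.8,3.2,0,0,0,0.047,0,1.8,3.2,0,0,0,0.047,0,1.8,3.2,0,0,0,0.047,0,1.8,3.2,0,0,0,0.047,0,1.8,3.2,0,0,0,0.047,0,1.8,3.2,0,0,0,0.047,0,1.8,3.2,0,0,0,0.047,0,1.8,3.2,0,0,0,0.047,0,0,0,0,-0.1,0,0,0,0,0,0,-0.1,0,0,0,0,0,0,-0.1,0,0,0,0,0,0,-0.1,0,0,0,0,0,0,-0.1,0,0,0,0,0,0,-0.1,0,0,0,0,0,0,-0.1,0,0,0,0,0,0,-0.1,0,0,0,0,0,0,0,0,0,0]
}}

```text
clock: 3.35
eef_pos: [592.2, 227.6, 424.9]
eef_rot: [3.107, 0.807, 1.52]
wrist_force: [0.9, 0.4, -1.0]
finger_gap: 93.9
finger_force: 0.0
```

Run:
```python
from h import *
s=manip.read_state(); print(s['joints'],s['eef_pos'],s['eef_rot'],s['clock'])
from scipy.spatial.transform import Rotation as R
print(R.from_euler('xyz',s['eef_rot']).as_matrix())
```

```text
[ 0.56296343  0.7199209   0.61192748 -0.81105697  2.14182061  0.25947099] [592.19138006 227.56267504 424.85391732] [3.10741372 0.8074712  1.51996073] 3.35
[[ 0.03512892  0.9993795  -0.00256542]
 [ 0.69043471 -0.02612504 -0.72292281]
 [-0.72254125  0.02362425 -0.69092404]]
```

Call:
{"api": "jog_arm", "payload": {
  "rows": [0.2,-1.2,-3.3,0,0,0,0.2,0,-1.2,-3.3,0,0,0,0.2,0,-1.2,-3.3,0,0,0,0.2,0,-1.2,-3.3,0,0,0,0.2,0,-1.2,-3.3,0,0,0,0.2,0,-1.2,-3.3,0,0,0,0.2,0,-1.2,-3.3,0,0,0,0.2,0,0,0,0,0,0,0.2,0,0,0,0,0,0,0.2]
}}

```text
clock: 4.1
eef_pos: [594.0, 141.3, 197.6]
eef_rot: [3.101, 0.798, 1.511]
wrist_force: [-0.1, -0.2, 1.4]
finger_gap: 75.4
finger_force: 0.0
```

Run:
```python
from h import *
grab('side','side1'); p,d=grab('top','top1'); 
s=manip.read_state(); print(s['joints'],s['eef_pos'],s['eef_rot'],s['finger_gap'])
a,_=load('side1')
o=np.zeros((480,800,3),np.uint8); o[:480,:400]=cv2.resize(a[130:290,140:340],(400,480))[:,:400]; o[:480,400:]=cv2.resize(p[80:240,180:340],(400,480))
cv2.imwrite('pics/c1.png',o)
```

```text
[ 0.45361998  0.66954672  1.1986934  -0.70325179  1.66438509  0.5729343 ] [594.88256645 142.61032517 200.06518576] [3.09480058 0.79618858 1.50787338] 75.1762937756435
```

View pics/c1.png

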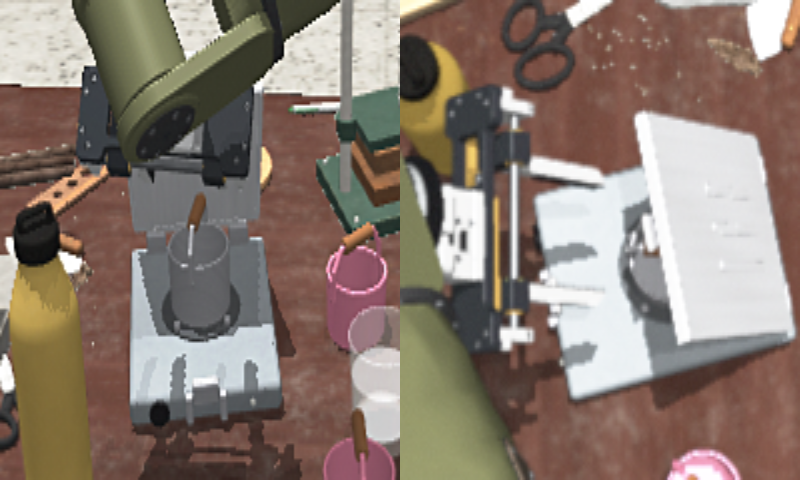

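The grip is clear in the side crop (about (197,210)), with the fingers above the warmer's front and centred on it in x. The gripper is clear of the flask, so I'll advance.

Call:
{"api": "jog_arm", "payload": {
  "rows": [0,-1,-1.6,0,0,0,0.35,0,-1.6,-1.6,0,0,0,0.35,0,-1.6,-1.6,0,0,0,0.35,0,-1.6,-1.6,0,0,0,0.35,0,-1.2,-1.2,0,0,0,0.35,0,-0.5,-0.5,0,0,0,0.35,0,0,0,0,0,0,0.35,0,0,0,0,0,0,0.35]
}}

```text
clock: 4.87
eef_pos: [594.9, 67.8, 118.1]
eef_rot: [3.096, 0.798, 1.51]
wrist_force: [0.1, -0.2, 0.5]
finger_gap: 61.4
finger_force: 0.0
```

Run:
```python
from h import *
p,d=grab('side','side2'); q,_=grab('top','top2')
o=np.zeros((520,800,3),np.uint8); o[:520,:400]=cv2.resize(p[150:280,190:290],(400,520),interpolation=2);o[:400,400:]=cv2.resize(q[120:200,240:320],(400,400),interpolation=2); cv2.imwrite('pics/c2.png',o)
s=manip.read_state(); print(s['joints'],s['eef_pos'],s['eef_rot'],s['wrist_force'])
```

```text
[ 0.35057736  0.69181241  1.36930328 -0.74529669  1.45761476  0.62730602] [594.79982733  68.03989618 117.91415303] [3.09625062 0.79811452 1.51039685] [-0.24875881  0.31077813 -0.00774225]
```

View pics/c2.png

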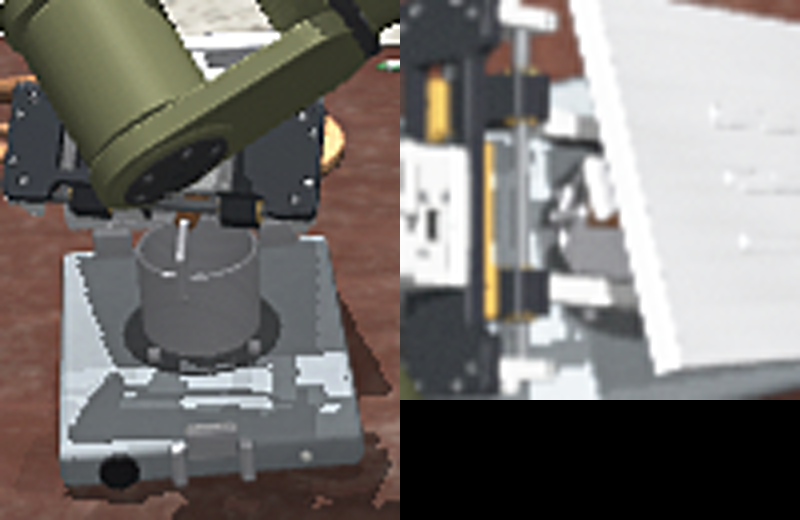

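The fingers straddle the handle: in the top crop they're at rows 125 and 290, with the wire between them at about (570,210). Closing now.

Call:
{"api": "jog_arm", "payload": {
  "rows": [0,0,0,0,0,0,1,0,0,0,0,0,0,1,0,0,0,0,0,0,1,0,0,0,0,0,0,1,0,0,0,0,0,0,1,0,0,0,0,0,0,1,0,0,0,0,0,0,1,0,0,0,0,0,0,1,0,0,0,0,0,0,1,0,0,0,0,0,0,1],
  "newtons": 45
}}

```text
clock: 5.8
eef_pos: [594.1, 66.9, 116.2]
eef_rot: [3.1, 0.799, 1.512]
wrist_force: [1.0, 0.8, -2.0]
finger_gap: 12.9
finger_force: 45.0
```

Call:
{"api": "jog_arm", "payload": {
  "rows": [0,0,0.3,0,0,0,1,0,0,0.4,0,0,0,1,0,0,0.5,0,0,0,1,0,0.2,0.5,0,0,0,1,0,0.5,0.5,0,0,0,1,0,0.5,0,0,0,0,1,0,0,0,0,0,0,1,0,0,0,0,0,0,1]
}}

```text
clock: 6.47
eef_pos: [594.1, 79.4, 138.2]
eef_rot: [3.1, 0.799, 1.513]
wrist_force: [-0.3, 0.7, -4.4]
finger_gap: 13.2
finger_force: 45.0
```

Run:
```python
from h import *
p,d=grab('side','side3'); cv2.imwrite('pics/c3.png',cv2.resize(p[150:280,190:290],(400,520),interpolation=2))
s=manip.read_state(); print(s['eef_pos'],s['eef_rot'],s['wrist_force'],s['moment'],s['finger_gap'])
```

```text
[594.03263671  79.13753085 138.11785563] [3.10011263 0.79932046 1.5128747 ] [-0.00526365  0.18726968 -3.75270851] [ 0.81612109 -0.01963698  0.03227842] 12.727363494087525
```

View pics/c3.png

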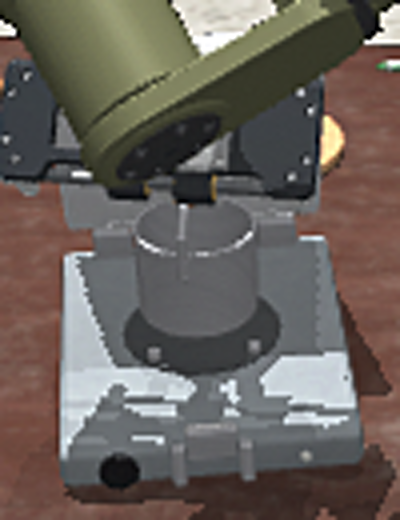

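The pot hangs level about 20 mm above the plate. I'll carry it out along the tool axis, shifting toward -x to clear the flask, then up.

Call:
{"api": "jog_arm", "payload": {
  "rows": [-0.4,0.8,0.8,0,0,0,1,-0.7,1.4,1.4,0,0,0,1,-0.7,1.5,1.5,0,0,0,1,-0.7,1.5,1.5,0,0,0,1,-0.7,1.5,1.5,0,0,0,1,-0.7,1.5,1.5,0,0,0,1,-0.3,0.8,1.6,0,0,0,1,0,0,2,0,0,0,1,0,0,2.3,0,0,0,1,0,0,2.3,0,0,0,1,0,0,2.3,0,0,0,1,0,0,2,0,0,0,1,0,0,1.2,0,0,0,1,0,0,0,0,0,0,1]
}}

```text
clock: 7.68
eef_pos: [552.1, 169.3, 360.2]
eef_rot: [3.094, 0.797, 1.508]
wrist_force: [-0.5, 0.2, -3.9]
finger_gap: 12.9
finger_force: 45.0
```

Run:
```python
from h import *
s=manip.read_state(); print(s['joints'],s['eef_pos'],s['eef_rot'],s['wrist_force'],s['moment'],s['finger_gap'])
```

```text
[ 0.5192673   0.51544763  1.06841951 -0.72524155  1.92180588  0.43223643] [552.0776358  169.29323833 360.17893639] [3.09426355 0.7968842  1.5083342 ] [-0.50122639  0.23969018 -3.86859656] [ 0.81280734 -0.09326542  0.03289293] 12.890007513878016
```

Call:
{"api": "jog_arm", "payload": {
  "rows": [0.2,-1,0,0,0,0,1,0.3,-2,0,0,0,0,1,0.3,-3,0,0,0,0,1,0.3,-3,0,0,0,0,1,0.3,-3,0,0,0,0,1,0.3,-3,0,0,0,0,1,0.3,-3,0,0,0,0,1,0.3,-3,0,0,0,0,1,0.3,-3,0,0,0,0,1,0.3,-3,0,0,0,0,1,0.3,-3,0,0,0,0,1,0.3,-3,0,0,0,0,1,0.3,-3,0,0,0,0,1,0.3,-2.3,0,0,0,0,1,0.3,-1.5,0,0,0,0,1,0,-0.5,0,0,0,0,1,0,0,0,0,0,0,1,0,0,0,0,0,0,1]
}}

```text
clock: 9.18
eef_pos: [596.1, -233.3, 356.8]
eef_rot: [3.101, 0.799, 1.513]
wrist_force: [-0.2, 0.5, -4.1]
finger_gap: 13.3
finger_force: 45.0
```

Run:
```python
from h import *
s=manip.read_state(); print(s['joints'],s['eef_pos'],s['eef_rot'],s['wrist_force'],s['moment'],s['finger_gap'])
grab('side','side4')
```

```text
[-0.13660789  0.37143684  1.27949821 -0.80208903  1.41753001  0.00255028] [ 596.05582275 -233.31824385  356.8040792 ] [3.10072006 0.79867547 1.51311827] [-0.22430029  0.47069501 -4.14055069] [ 0.8682765  -0.07067477 -0.00320668] 13.277544166075263
```

View pics/side4.png

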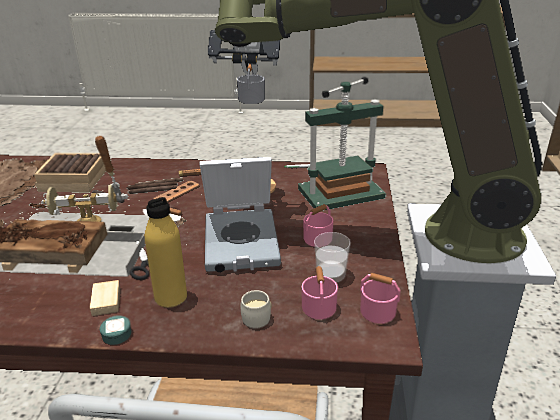

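The pot hangs upright at about (250,88). Descending to a bit above the cork, then I'll measure.

Call:
{"api": "jog_arm", "payload": {
  "rows": [0,0,-1,0,0,0,1,0,0,-2,0,0,0,1,0,0,-2.5,0,0,0,1,0,0,-2.5,0,0,0,1,0,0,-2.5,0,0,0,1,0,0,-2.5,0,0,0,1,0,0,-2.5,0,0,0,1,0,0,-2.5,0,0,0,1,0,0,-2.2,0,0,0,1,0,0,-1.5,0,0,0,1,0,0,-1,0,0,0,1,0,0,0,0,0,0,1,0,0,0,0,0,0,1]
}}

```text
clock: 10.32
eef_pos: [596.5, -233.8, 130.9]
eef_rot: [3.099, 0.799, 1.512]
wrist_force: [0.3, -0.0, -3.1]
finger_gap: 12.9
finger_force: 45.0
```

Run:
```python
from h import *
from scipy.optimize import least_squares
s=manip.read_state(); print(s['joints'],s['eef_pos'],s['eef_rot'],s['wrist_force'],s['finger_gap'])
a,da=grab('side','side5'); b,db=grab('top','top5'); S=full('side',da); T=full('top',db)
print('px of expected pot', proj('side',[[596,-226,50],[596,-226,110]]),proj('top',[[596,-226,100]]))
W=np.r_[S.reshape(-1,3),T.reshape(-1,3)]
W=W[(np.hypot(W[:,0]-596,W[:,1]+226)<55)&(W[:,2]>40)&(W[:,2]<95)]; print(len(W),W.min(0),W.max(0))
o=np.zeros((480,800,3),np.uint8);o[:,:400]=cv2.resize(a[120:240,210:310],(400,480),interpolation=2);o[:400,400:]=cv2.resize(b[110:210,350:450],(400,400),interpolation=2);cv2.imwrite('pics/c5.png',o)
```

```text
[-0.13721446  0.57901354  1.52421218 -0.91209547  1.11667472  0.36032085] [ 596.46742735 -233.82382252  130.90436166] [3.09881434 0.79926609 1.51198564] [ 0.31212302 -0.01465523 -3.14042786] 12.925010180689048
px of expected pot [[254.52294927 172.65526292]
 [253.62994784 154.33093858]] [[412.53746599 160.01199658]]
238 [ 558.59023044 -268.22960152   47.69388418] [ 631.31869539 -194.05678325   94.90236162]
```

View pics/c5.png

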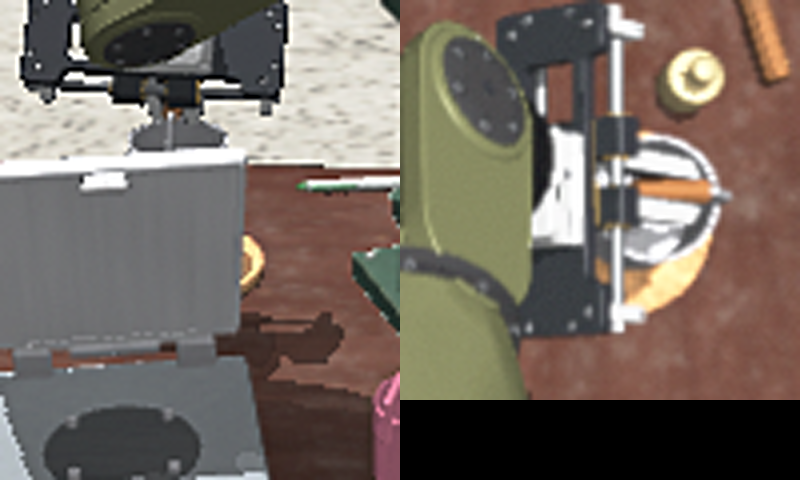

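The rim in the top view is centred at about (413,160), as expected for the rest's centre, and it's clear of the brass weight. Lowering gently.

Call:
{"api": "jog_arm", "payload": {
  "rows": [0,0,-0.6,0,0,0,1,0,0,-0.8,0,0,0,1,0,0,-0.8,0,0,0,1,0,0,-0.6,0,0,0,1,0,0,-0.4,0,0,0,1,0,0,-0.2,0,0,0,1,0,0,0,0,0,0,1]
}}

```text
clock: 11.0
eef_pos: [596.0, -234.1, 95.8]
eef_rot: [3.101, 0.799, 1.513]
wrist_force: [0.3, -0.3, -3.2]
finger_gap: 12.9
finger_force: 45.0
```

Call:
{"api": "jog_arm", "payload": {
  "rows": [0,0,-0.1,0,0,0,1,0,0,-0.1,0,0,0,1,0,0,-0.1,0,0,0,1,0,0,0,0,0,0,1]
}}

```text
clock: 11.33
eef_pos: [596.2, -234.0, 93.4]
eef_rot: [3.099, 0.799, 1.512]
wrist_force: [0.1, -0.0, -3.8]
finger_gap: 13.1
finger_force: 45.0
```

Call:
{"api": "jog_arm", "payload": {
  "rows": [0,0,-0.1,0,0,0,1,0,0,-0.1,0,0,0,1,0,0,0,0,0,0,1,0,0,0,0,0,0,1]
}}

```text
clock: 11.67
eef_pos: [596.1, -234.1, 91.4]
eef_rot: [3.1, 0.799, 1.512]
wrist_force: [0.7, -0.5, -4.2]
finger_gap: 12.9
finger_force: 45.0
```

Call:
{"api": "jog_arm", "payload": {
  "rows": [0,0,-0.1,0,0,0,1,0,0,0,0,0,0,1,0,0,0,0,0,0,1]
}}

```text
clock: 11.92
eef_pos: [596.6, -234.1, 91.1]
eef_rot: [3.098, 0.8, 1.511]
wrist_force: [1.8, -0.1, 1.6]
finger_gap: 13.2
finger_force: 45.0
```

Contact is made: the weight is off the wrist. Releasing and backing out along the tool axis.

Call:
{"api": "jog_arm", "payload": {
  "rows": [0,0,0,0,0,0,0.8,0,0,0,0,0,0,0.6,0,0,0,0,0,0,0.5,0,0,0,0,0,0,0.5,0,0,0,0,0,0,0.5,0,0,0,0,0,0,0.5,0,1.1,1,0,0,0,0.5,0,1.4,1.4,0,0,0,0.5,0,1.4,1.4,0,0,0,0.5,0,1.4,1.4,0,0,0,0.5,0,1.4,1.4,0,0,0,0.5,0,0,3,0,0,0,0.5,0,0,3.5,0,0,0,0.5,0,0,3.5,0,0,0,0.5,0,0,3.5,0,0,0,0.5,0,0,3.5,0,0,0,0.5,0,0,3.5,0,0,0,0.5,0,0,0,0,0,0,0.5],
  "newtons": 20
}}

```text
clock: 13.42
eef_pos: [596.5, -166.3, 369.9]
eef_rot: [3.084, 0.799, 1.501]
wrist_force: [0.6, 0.1, 0.3]
finger_gap: 46.7
finger_force: 0.0
```

Run:
```python
from h import *
s=manip.read_state(); print(s['joints'],s['eef_pos'],s['eef_rot'],s['wrist_force'],s['finger_gap'])
a,da=grab('side','side6'); b,db=grab('top','top6'); S=full('side',da); T=full('top',db)
W=np.r_[S.reshape(-1,3),T.reshape(-1,3)]
W=W[(np.hypot(W[:,0]-596,W[:,1]+226)<50)&(W[:,2]>25)&(W[:,2]<75)]; print(len(W),W.min(0),W.max(0))
o=np.zeros((480,800,3),np.uint8);o[:,:400]=cv2.resize(a[120:240,210:310],(400,480),interpolation=2);o[:400,400:]=cv2.resize(b[110:210,350:450],(400,400),interpolation=2);cv2.imwrite('pics/c6.png',o)
```

```text
[-0.02428453  0.3592872   1.26665582 -0.80183919  1.50697333  0.0711072 ] [ 596.53441774 -166.28892358  369.90326654] [3.08381326 0.798761   1.50140114] [0.5761528  0.11970867 0.26178892] 46.697669799849784
157 [ 558.25732852 -263.17015941   25.00554667] [ 633.32125824 -184.32830769   74.52404831]
```

View pics/c6.png

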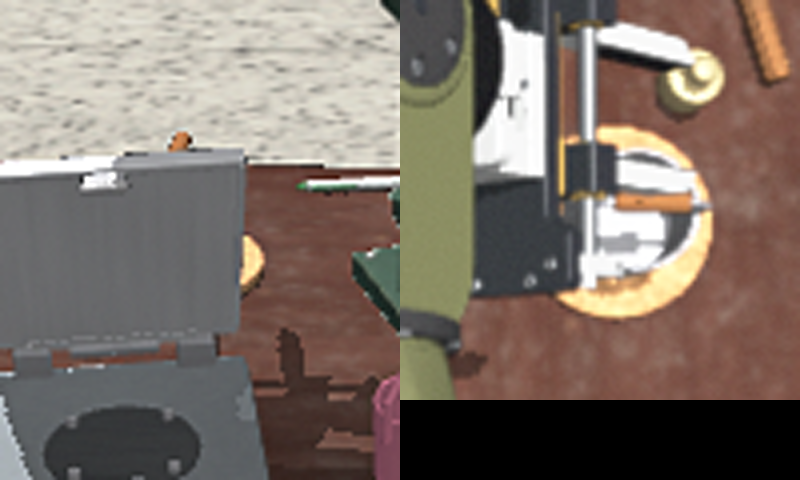

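The pot stands on the cork with clear margin all round: rim about (590–710,150–275) in the crop, cork about (560–712,125–320). Next I'll turn the tool upright with the fingers closed and go behind the cover's edge.

Call:
{"api": "jog_arm", "payload": {
  "rows": [0,0,0,0.1,0,0,1,0,0,0,0.1,0,0,1,0,0,0,0.1,0,0,1,0,0,0,0.1,0,0,1,0,0,0,0.1,0,0,1,0,0,0,0.1,0,0,1,0,0,0,0.1,0,0,1,0,0,0,0.1,0,0,1,0,3,-1,0,0,0,1,0,3,-2,0,0,0,1,0,3,-2,0,0,0,1,0,3,-2,0,0,0,1,0,3,-2,0,0,0,1,0,3,-2,0,0,0,1,0,2.6,-2,0,0,0,1,0,0,0,0,0,0,1,0,0,0,0,0,0,1]
}}

```text
clock: 14.93
eef_pos: [595.2, 40.2, 229.6]
eef_rot: [-3.137, 0.0, 1.532]
wrist_force: [-0.1, -0.5, 0.5]
finger_gap: 0.5
finger_force: 0.0
```

Call:
{"api": "jog_arm", "payload": {
  "rows": [0,1.7,0.3,0,0,0,1,0,1.7,0.2,0,0,0,1,-0.2,1.1,-0.7,0,0,0,1,-0.2,1.1,-0.7,0,0,0,1,-0.2,1.15,-1,0,0,0,1,-0.2,1.15,-1,0,0,0,1,-0.2,1,-1.2,0,0,0,1,-0.2,1,-1.2,0,0,0,1,-0.15,0.8,-1.3,0,0,0,1,-0.15,0.8,-1.3,0,0,0,1,-0.1,0.6,-1.4,0,0,0,1,-0.1,0.6,-1.4,0,0,0,1,0,0,0,0,0,0,1]
}}

```text
clock: 16.02
eef_pos: [577.5, 166.9, 120.8]
eef_rot: [-3.137, 0.001, 1.531]
wrist_force: [-1.0, 0.2, -0.2]
finger_gap: 0.8
finger_force: 0.4
```

Run:
```python
from h import *
s=manip.read_state(); print(s['eef_pos'],s['wrist_force'],s['joints'])
a,da=grab('side','side7'); cv2.imwrite('pics/c7.png',cv2.resize(a[90:290,140:340],(600,600),interpolation=2))
```

```text
[577.45926766 166.88849428 120.75197374] [-0.95699757  0.22987157 -0.15245416] [2.20324578e-01 5.01349325e-01 1.46409387e+00 2.16524200e-04
 1.18101517e+00 2.60271105e-01]
```

View pics/c7.png

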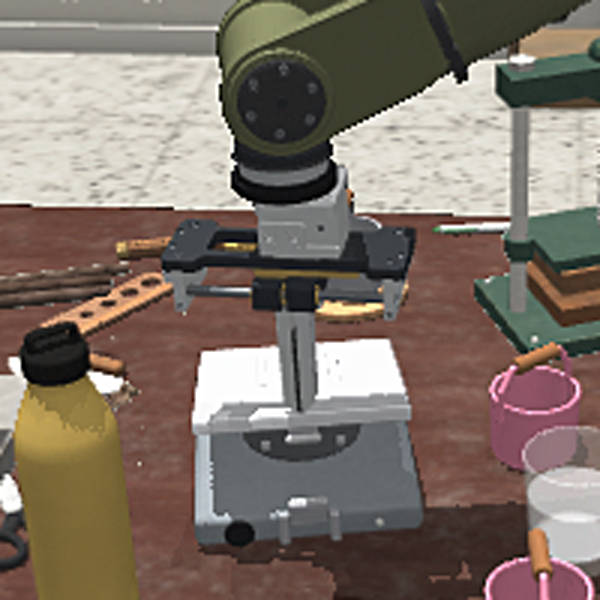

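The cover is following the fingertips: it's half down, with the tips at about (300,410), near its front edge. Continuing to just above the catch.

Call:
{"api": "jog_arm", "payload": {
  "rows": [-0.1,0.5,-1.5,0,0,0,1,-0.1,0.5,-1.5,0,0,0,1,0,0.3,-1,0,0,0,1,0,0.1,-0.6,0,0,0,1,0,0,0,0,0,0,1]
}}

```text
clock: 16.48
eef_pos: [576.9, 180.0, 77.6]
eef_rot: [-3.14, 0.0, 1.53]
wrist_force: [-0.5, 0.0, 1.4]
finger_gap: 0.3
finger_force: 0.6
```

Call:
{"api": "jog_arm", "payload": {
  "rows": [0,0,-0.3,0,0,0,1,0,0,-0.3,0,0,0,1,0,0,0,0,0,0,1]
}}

```text
clock: 16.73
eef_pos: [577.5, 180.1, 72.9]
eef_rot: [3.14, -0.001, 1.53]
wrist_force: [-0.4, 3.1, 3.4]
finger_gap: 0.8
finger_force: 1.4
```

Call:
{"api": "jog_arm", "payload": {
  "rows": [0,0,-0.2,0,0,0,1,0,0,-0.1,0,0,0,1,0,0,0,0,0,0,1]
}}

```text
clock: 16.98
eef_pos: [577.8, 180.2, 71.5]
eef_rot: [3.14, -0.001, 1.53]
wrist_force: [-4.2, 0.2, 15.8]
finger_gap: 0.3
finger_force: 7.8
```

Call:
{"api": "jog_arm", "payload": {
  "rows": [0,0,-0.2,0,0,0,1,0,0,-0.2,0,0,0,1,0,0,-0.1,0,0,0,1,0,0,0,0,0,0,1]
}}

```text
clock: 17.32
eef_pos: [577.4, 180.3, 65.0]
eef_rot: [3.141, -0.001, 1.53]
wrist_force: [0.5, 3.8, 3.5]
finger_gap: 0.3
finger_force: 1.9
```

Call:
{"api": "jog_arm", "payload": {
  "rows": [0,0,-0.2,0,0,0,1,0,0,0,0,0,0,1]
}}

```text
clock: 17.48
eef_pos: [577.2, 179.8, 62.3]
eef_rot: [3.141, 0.0, 1.53]
wrist_force: [1.8, 1.4, 1.9]
finger_gap: 0.8
finger_force: 0.9
```

Call:
{"api": "jog_arm", "payload": {
  "rows": [0,0,-0.15,0,0,0,1,0,0,0,0,0,0,1,0,0,0,0,0,0,1]
}}

```text
clock: 17.73
eef_pos: [577.2, 179.8, 60.9]
eef_rot: [3.142, 0.0, 1.53]
wrist_force: [-0.2, 1.0, 2.3]
finger_gap: 0.6
finger_force: 1.4
```

Call:
{"api": "jog_arm", "payload": {
  "rows": [0,0,-0.15,0,0,0,1,0,0,-0.1,0,0,0,1,0,0,0,0,0,0,1]
}}

```text
clock: 17.98
eef_pos: [577.3, 179.9, 58.9]
eef_rot: [3.141, 0.0, 1.53]
wrist_force: [-1.5, -0.1, 9.4]
finger_gap: 0.7
finger_force: 4.8
```

Call:
{"api": "jog_arm", "payload": {
  "rows": [0,0,-0.15,0,0,0,1,0,0,0,0,0,0,1,0,0,0,0,0,0,1]
}}

```text
clock: 18.23
eef_pos: [577.3, 179.9, 57.9]
eef_rot: [3.141, -0.0, 1.53]
wrist_force: [-4.3, -0.7, 13.2]
finger_gap: 0.7
finger_force: 6.5
```

Call:
{"api": "jog_arm", "payload": {
  "rows": [0,0,-0.2,0,0,0,1,0,0,-0.2,0,0,0,1,0,0,0,0,0,0,1,0,0,0,0,0,0,1]
}}

```text
clock: 18.57
eef_pos: [577.5, 179.9, 54.9]
eef_rot: [3.141, -0.0, 1.53]
wrist_force: [-9.2, -1.6, 23.9]
finger_gap: 0.7
finger_force: 11.7
```

Call:
{"api": "jog_arm", "payload": {
  "rows": [0,0,1,0,0,0,1,0,0,2,0,0,0,1,0,0,3,0,0,0,1,0,0,3.5,0,0,0,1,0,0,3.5,0,0,0,1,0,0,3.5,0,0,0,1,0,0,3.5,0,0,0,1,0,0,3.5,0,0,0,1,0,-3,2,0,0,0,1,0,-3,2,0,0,0,1,0,0,0,0,0,0,1,0,0,0,0,0,0,1]
}}

```text
clock: 19.57
eef_pos: [577.4, 118.8, 328.4]
eef_rot: [3.141, 0.0, 1.528]
wrist_force: [0.4, 0.4, -1.2]
finger_gap: 0.6
finger_force: 0.0
```

Run:
```python
from h import *
s=manip.read_state(); print(s['eef_pos'],s['wrist_force'],s['clock'])
a,da=grab('side','side8'); b,db=grab('top','top8'); S=full('side',da); T=full('top',db)
cv2.imwrite('pics/c8.png',cv2.resize(a[90:290,140:340],(600,600),interpolation=2))
e=np.array([.194,-.981]); c0=np.array([593.6,79.5])
for nm,P in(('side',S),('top',T)):
    Q=P.reshape(-1,3); xw=(Q[:,:2]-c0)@e; yw=(Q[:,:2]-c0)@np.array([.981,.194])
    for lo,hi in((-105,-80),(-75,-50),(0,30),(50,85)):
        k=(np.abs(yw)<70)&(xw>lo)&(xw<hi)&(Q[:,2]<130)&(Q[:,2]>20); print(nm,lo,k.sum(),np.median(Q[k,2]) if k.any() else None)
W=np.r_[S.reshape(-1,3),T.reshape(-1,3)]
W=W[(np.hypot(W[:,0]-596,W[:,1]+226)<50)&(W[:,2]>25)&(W[:,2]<75)]; print(len(W),W.min(0),W.max(0))
```

```text
[577.36011852 118.82813788 328.38027001] [ 0.40249157  0.43175632 -1.19796674] 19.5667
side -105 485 52.63005430252856
side -75 336 53.47876772868914
side 0 338 54.030063172391074
side 50 371 53.911038678284
top -105 20 53.70793233426069
top -75 0 None
top 0 151 53.816655644356075
top 50 778 53.97822624742365
900 [ 557.29025136 -270.12231236   25.05304848] [ 634.08106701 -180.48667431   74.30245568]
```

View pics/c8.png

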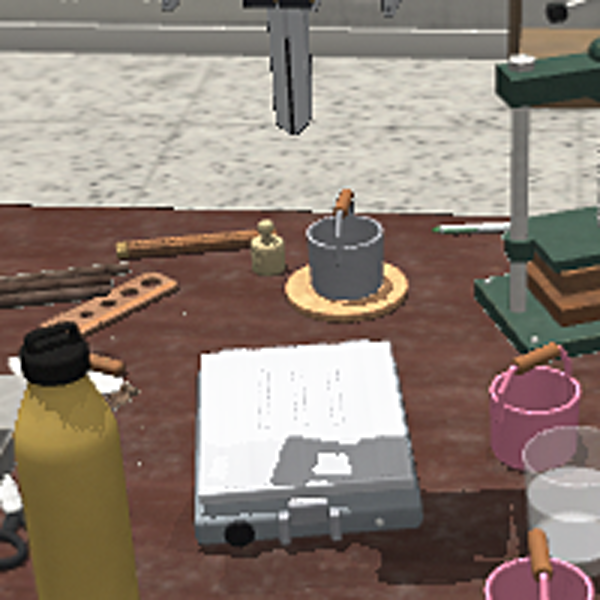

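The cover is level and shut (54 mm at back and front). The pot stands upright well inside the cork at (345,285), and nothing else has moved.

```bash
python3 -c "
from cell import manip
print(manip.sign_off())"
```

```text
the job is handed in; nothing more can be done
None
```

The job is handed in: in the last pictures the gum pot stood upright and wholly on the cork rest, the warmer's cover was down level with its catch holding, and the other things stood where they were; the hand-in returned no verdict.

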